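Pre-dry a tray of porcelain crowns above the furnace table

TASK

The three crowns on the firing tray carry wet porcelain and must pre-dry before they are set down in the furnace. Pick up the tray fork by its wooden grip, slide its prongs round the tray's foot and lift the tray with the fork, then carry it level over the things on the bench to the open furnace, touching neither the tray with the fingers nor the furnace with tray or fork, knocking nothing about and losing no crown. Finish while still holding it: the tray on the fork, level, at rest and centred over the round firing table, with its foot about one centimetre above the table.

Things in the scene. Friction and masses are not known exactly. Their poses are not given: they have to be found in the camera images.
- fork_grip (a point): Tray fork: two flat steel prongs on a bent neck with a dark wooden grip, lying on the board, the grip held up level by a wire leg at its tail. This point is the middle of the grip, a bar 100 mm long (x), 16 mm wide (y), 20 mm high (z), 45 mm above the prongs' underside; +x points from grip to prong tips, +z up. The seat (middle of the slot) lies 130 mm ahead along +x. 0.13 kg.
- tray_foot (a point): Firing tray: round cream ceramic honeycomb plate, 80 mm across, 8 mm thick, on a narrow round foot 36 mm across and 20 mm high, so that the plate's underside is 20 mm and its top 28 mm above the foot's underside. This point is the centre of the foot's underside; z up. The tray is round, so the fork may come from any side. About 0.085 kg, stands on the board with three crowns on it.
- crown_molar: Ivory tooth crown, 16 mm across, 13 mm high, 10 g, loose: hollow, slipped over a 8 mm pin on the tray, 21 mm from the tray's axis. Origin at the centre of its underside, 31 mm above the foot's underside.
- crown_premolar: Ivory tooth crown, 14 mm across, 13 mm high, 10 g, loose on its pin on the tray like the other; origin at the centre of its underside.
- crown_canine: Ivory tooth crown, 14 mm across, 14 mm high, 10 g, loose on its pin on the tray like the others; origin at the centre of its underside.
- table_top (a point): Centre of the top face of the firing table, a round cream disc 74 mm across with a thin ring mark, 110 mm above the bench, in the middle of the furnace. +x points from the furnace's front (screen and dial) to its back. The front and both sides of the table are open above the deck; hood and hinge begin 60 mm behind this point.
- furnace: Porcelain furnace, white and grey, fixed: base 220 mm (x) x 200 mm (y), deck 86 mm above the bench, hood 172 mm across tipped back behind the table with its mouth to the front, up to 0.30 m above the bench. Origin on the table's axis at bench level, +x to its back.
- fork: The same fork; origin at the seat, where the tray's foot belongs, level with the prongs' underside; axes as for its grip. The prongs are 4 mm thick and run from 25 mm behind the seat (the slot's closed end) to 34 mm ahead of it (rounded tips); the slot is 48 mm wide, the prongs 78 mm wide overall.
- tray: The firing tray again; origin at the centre of the foot's underside.
- powder_can: Bystander: white round can, 63 mm across, 118 mm high; origin under its centre.
- plaster_pot: Bystander: white pot with a teal lid, 73 mm across, 71 mm high; origin under its centre.
- sep_oil: Bystander: cream jar with a black lid, 39 mm across, 76 mm high; origin under its centre.
- articulator: Bystander: brass articulator with two jaw models, 106 mm (x) x 62 mm (y) x 95 mm; origin under its centre.
- bur_block: Bystander: beech block with rotary burs, 45 mm (x) x 90 mm (y), 52 mm high with the burs; origin under its centre.
- board: Slate-grey heat-proof work board, fixed, 340 mm (x) x 370 mm (y), its top 22 mm above the bench; fork and tray start on it. Origin at bench level under its centre.

How it is judged:
On the way:
1. the tray is lifted off the board on the fork, the fork in the gripper (height (world z) of tray_foot above 0.05 m and contact force between fork and tray above 0.3 N and contact force between the fingers and fork above 2 N and angle between tray's own z axis and vertical below 0.2 rad), for 0.2 s.
At the end, for the whole second after the job is handed in: The gripper still holds the fork and the tray rests on the fork alone, at rest, tilted less than 0.1 rad, its foot centred over the firing table within 9 mm and 3 to 18 mm above it, tray and fork touching no part of the furnace, all three crowns upright on their pins (horizontal distance between tray_foot and table_top below 0.009 m and z of tray_foot in the frame of table_top between 0.003 and 0.018 m and angle between tray's own z axis and vertical below 0.1 rad and linear speed of tray below 0.02 m/s and contact force between fork and tray above 0.3 N and contact force between the fingers and fork above 2 N and contact force between each of tray, fork and furnace below 0.05 N and contact force between the arm and tray below 0.05 N and z of each of crown_molar, crown_premolar, crown_canine in the frame of tray above 0.0295 m and angle between each of crown_molar, crown_premolar, crown_canine's own z axis and vertical below 0.4 rad); the arm keeps its last pose, push and grip.
It fails at once if the fingers or the arm touch the tray (contact force between any of the fingers, the arm and tray above 0.5 N).
It fails at once if the tray or the fork touches the furnace (contact force between any of tray, fork and furnace above 0.5 N).
It fails at once if the tray is tipped by more than 0.3 rad (angle between tray's own z axis and vertical above 0.3 rad).
It fails at once if a crown comes off its pin (z of any of crown_molar, crown_premolar, crown_canine in the frame of tray below 0.025 m or distance between any of crown_molar, crown_premolar, crown_canine and tray above 0.047 m).
It fails at once if a thing standing on the bench is moved by more than 15 mm (distance of any of powder_can, plaster_pot, sep_oil, articulator, bur_block from where it was at the start of the episode above 0.015 m).
It also fails if it takes over 56 s, if anything falls off the work surface, if the arm or the gripper's body presses on something with over 40 N, if the wrist force passes 120 N, or if a joint passes its speed limit or range.

ROBOT

A 6-joint arm with a two-finger parallel gripper is mounted at the origin on a cart in front of the work surface, level with it; the furniture and walls round the work are solid. World frame = base frame: x ahead of the robot, y to its left, z up, the work surface at z = 0. Lengths are in m, angles in rad, forces in N, time in s.
With the tool pointing down it reaches from about 0.425 to 1.125 m from the base axis. Payload 14.9 kg.
Tool frame: the origin (TCP) lies between the finger pads; the fingertips stand 11 mm ahead of it and the grasp point (between the pads) lies 8 mm behind it; z points along the fingers, y is the direction in which the jaws open and shut (so a half turn about z gives the same grasp; the last joint's range is limited). The gripper opens to 91 mm and grips with 3 to 60 N. Pads are 32 mm wide; open, the fingers measure 118 mm over their backs; the gripper's body (76 mm by 178 mm) begins 60 mm behind the grasp point.
Start: joints at [-1.315, 0.379, 1.734, -0, 1.028, -0.033], TCP at [0.199, -0.671, 0.225] pointing down, gripper open.
Joint ranges: [-2.77, 2.77], [-0.74, 2.19], [0, 2.66], [-1.06, 4.2], [0.31, 2.87], [-3.08, 3.08]. Speed limits (rad/s): [1.89, 1.89, 2.39, 3.14, 3.14, 3.14].

INTERFACE

Orientations are given as a rotation vector (axis times angle).
In Python, from rig import env, optics, job gives the robot as it stands.
- The arm moves only by the tool move_arm, never from a script. Its arguments are lists of equal length, an entry for each row: "xyz": the shift along the tool's x, y, z in cm, a list of three; "angular": the turn, a rotation vector about the tool's x, y, z in rad, a list of three; "claw": the finger opening in cm, from 0 to 9.12. In form: {"xyz": [[dx, dy, dz], ...], "angular": [[rx, ry, rz], ...], "claw": [claw, ...]}. A call has 1 to 20 rows; each row shifts and turns the pose as measured when the row begins, along the tool's axes as they then stand; what a row does not reach is not made up. A row lasts 1/8 s, in which the tool goes at most 62.5 mm and 10.7 degrees, less where a joint would pass 70% of its speed; a pose out of reach is approached as far as the arm can. A call with a gripper value outside its range is refused whole. The fingers move at their own pace and stop on an object; "newtons" is the grip in N (left out, the last holds). Time passes only in rows, so rows that do not move let the fingers close. It gives the time, the measured TCP pose, the force and the opening at its end, in the units of the state.
- env.get_state(): the state, without advancing time (a new reading comes with each control period).
- optics.get_image(name): name is "scene" or "top" or "wrist"; returns a dict with "image" (480x640x3 uint8, blue, green, red), "depth" (480x640 float32, m along the optical axis (not along the pixel's ray), 0 where there is no reading), "K" (3x3 intrinsics, pixels), "R" (3x3) and "t" (3): a world point X has camera coordinates R X + t. Camera axes: x right, y down, z forward; pixel columns grow to the right and rows downward; lengths in m; the calibration is good to about 2 mm. A picture is of the moment at which its call begins.
- job.finish_job(): hands the job in, once; it reports no verdict.
Trained networks look in a picture, given as the dict that the camera call returned (one of the last four; its "shot" number tells which), for a name from the list of things; names that differ only in an ending like _2 or _b are one class to them, and where a whole thing is asked for, a point or a joint stands for the part that bears it (a point fixed in the world has none). Each returns a list of dicts, best first, with "conf" (0 to 1); they miss things now and then, are a little off and sometimes report something else, mostly with a low value. They report only what shows in the picture. A call takes as long as a camera call.
- optics.spot_in(picture, label): "location" ([column, row] in pixels, amid what is visible of it).
- optics.tip_of(picture, label): "location" ([column, row] in pixels: a listed point, or the origin of a listed thing).
The state is a dict: "t": time; "q": joint angles; "qd": joint speeds; "joint_efforts": joint torques, N m; "tool_pos": TCP position; "tcp_rot": TCP orientation; "ft_force": force on the tool from outside, world axes, zero at the start; "torque": the same for the moment, N m; "grip_width": finger opening in m.
Only numpy, scipy, OpenCV 4.12 (cv2) and the standard library are available. Lean on these libraries where they do the work, as an engineer would, in place of code of your own. Each camera call takes 0.05 s, during which the arm holds its last target.

## Working session

There is one attempt and no reset: what is moved stays moved. The work goes in short steps, Python scripts to look and compute and a tool call to move; the robot and the scene stay as the last step left them, time stands still between calls to the robot, and variables do not carry over. Pictures are saved under pics/ and viewed, and the job is handed in when it is done.

Besides the shell and the picture viewer there is one more tool, called after "Call:" as a command line: name --argument value ..., lists and objects as JSON in quotes. move_arm: Moves the arm, as the interface text tells. Its arguments: {"type":"object","properties":{"xyz":{"type":"array"},"angular":{"type":"array"},"claw":{"type":"array"},"newtons":{"type":"number"}},"required":["xyz","angular","claw"]}

```bash
mkdir -p pics; ls; cat > h.py <<'E'
import numpy as np,cv2
from rig import env,optics,job
def w(p,uv,z=None):
    K,R,t=p["K"],p["R"],p["t"]; u,v=uv
    ray=R.T@np.linalg.inv(K)@np.array([u,v,1.]); c=-R.T@t
    if z is None:
        d=p["depth"][int(round(v)),int(round(u))]; return c+ray*d
    return c+ray*(z-c[2])/ray[2]
def px(p,X):
    y=p["K"]@(p["R"]@np.array(X)+p["t"]); return y[:2]/y[2]
E
python3 - <<'E'
from h import *
s=env.get_state(); print({k:np.round(v,3) for k,v in s.items()})
for n in ["scene","top","wrist"]:
    p=optics.get_image(n); cv2.imwrite(f"pics/{n}0.png",p["image"])
    print(n,p["shot"],-p["R"].T@p["t"])
    if n!="wrist":
      for l in ["fork_grip","tray_foot","table_top","fork","tray","crown_molar","powder_can","plaster_pot","sep_oil","articulator","bur_block","board","furnace"]:
        r=optics.tip_of(p,l)[:1]
        for a in r:
            print(l,round(a["conf"],2),np.round(a["location"]),np.round(w(p,a["location"]),3))
E
```

```text
pics
{'t': np.float64(0.0), 'q': array([-1.315,  0.379,  1.735,  0.   ,  1.029, -0.033]), 'qd': array([ 0.   , -0.   , -0.002, -0.003, -0.   , -0.001]), 'joint_efforts': array([-7.0000e-03, -7.6373e+01, -4.3437e+01,  6.5000e-02,  4.3000e-02,
       -0.0000e+00]), 'tool_pos': array([ 0.199, -0.671,  0.224]), 'tcp_rot': array([-3.108, -0.452,  0.   ]), 'ft_force': array([0.096, 0.027, 0.304]), 'torque': array([ 0.019,  0.01 , -0.108]), 'grip_width': np.float64(0.091)}
scene 1 [-0.28312354  0.74686063  0.66137272]
fork_grip 0.86 [195. 323.] [0.474 0.418 0.076]
tray_foot 0.75 [253. 282.] [0.576 0.236 0.042]
table_top 0.63 [265. 270.] [0.58  0.203 0.058]
fork 0.74 [169. 310.] [0.615 0.408 0.02 ]
tray 0.71 [256. 280.] [0.57  0.231 0.049]
crown_molar 0.47 [342. 283.] [0.493 0.06  0.018]
powder_can 0.88 [341. 282.] [0.495 0.062 0.019]
plaster_pot 0.79 [362. 297.] [0.423 0.067 0.022]
sep_oil 0.72 [256. 282.] [0.575 0.23  0.041]
articulator 0.67 [301. 249.] [0.674 0.04  0.016]
bur_block 0.8 [374. 251.] [ 0.563 -0.099  0.015]
furnace 0.85 [463. 239.] [0.158 0.123 0.287]
top 2 [0.33018887 0.06534716 1.26869509]
fork_grip 0.63 [155. 270.] [0.478 0.411 0.078]
tray_foot 0.88 [250. 225.] [0.597 0.205 0.049]
table_top 0.74 [493. 272.] [ 0.49  -0.348  0.113]
fork 0.75 [166. 215.] [0.62  0.409 0.026]
tray 0.62 [246. 220.] [0.607 0.216 0.05 ]
crown_molar 0.39 [254. 216.] [0.613 0.195 0.063]
powder_can 0.67 [318. 262.] [0.5   0.044 0.121]
plaster_pot 0.41 [166. 216.] [0.617 0.41  0.021]
sep_oil 0.64 [354. 243.] [ 0.56  -0.043  0.05 ]
articulator 0.86 [324. 187.] [0.689 0.031 0.067]
bur_block 0.69 [380. 242.] [ 0.569 -0.107  0.027]
board 0.91 [210. 255.] [0.525 0.301 0.018]
furnace 0.67 [480. 278.] [ 0.477 -0.322  0.105]
wrist 3 [ 0.27233852 -0.64879987  0.38395279]
```

View pics/scene0.png

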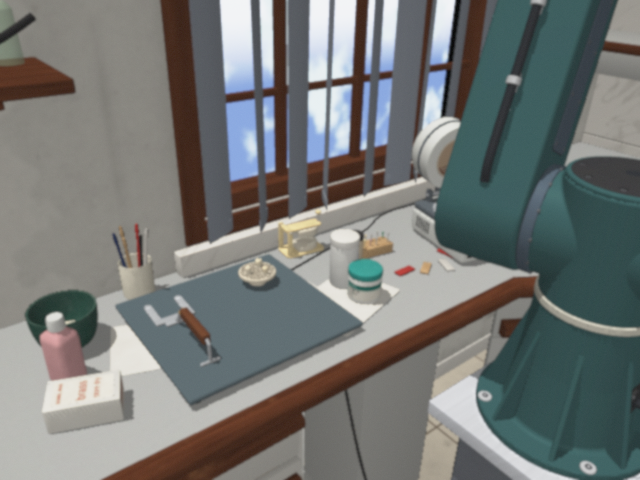

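View pics/top0.png

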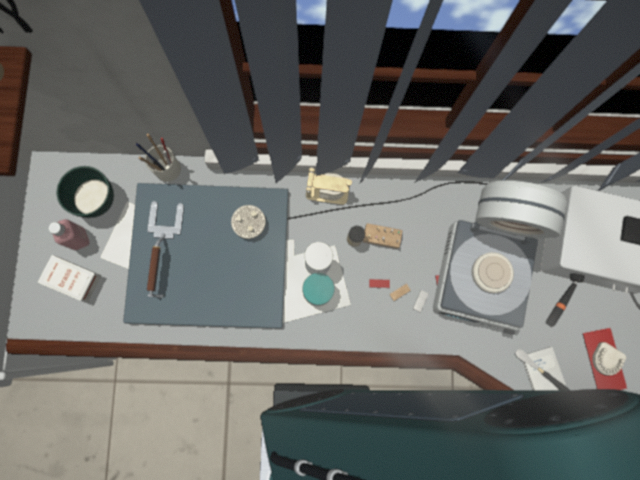

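```bash
cat >> h.py <<'E'
def cloud(p):
    d=p["depth"]; v,u=np.indices(d.shape)
    c=(np.stack([u,v,np.ones_like(u)],-1)@np.linalg.inv(p["K"]).T)*d[...,None]
    return (c-p["t"])@p["R"]
E
python3 - <<'E'
from h import *
p=optics.get_image("top"); P=cloud(p); im=p["image"].astype(int)
def stats(m,name):
    n,l,st,c=cv2.connectedComponentsWithStats(m.astype(np.uint8)); 
    if n<2: print(name,"none");return
    i=1+np.argmax(st[1:,4]); q=P[l==i]; 
    a=q[:,:2]-q[:,:2].mean(0); ev,E=np.linalg.eigh(a.T@a/len(a)); e=E[:,1]*np.sign(E[0,1])
    print(name,len(q),q.mean(0).round(4),q.min(0).round(3),q.max(0).round(3),"yaw",np.arctan2(e[1],e[0]).round(3),"len",np.ptp(a@e).round(3))
    # minimal rect
    print(cv2.minAreaRect(q[:,:2].astype(np.float32)*1000))
x,y,z=P[...,0],P[...,1],P[...,2]
stats((abs(x-.48)<.1)&(abs(y-.41)<.06)&(z>.05)&(z<.1),"grip(z)")
stats((abs(x-.48)<.1)&(abs(y-.41)<.06)&(im[...,2]>im[...,0]+15),"grip(col)")
stats((abs(x-.62)<.07)&(abs(y-.41)<.08)&(im.sum(-1)>480),"prongs")
stats((abs(x-.6)<.07)&(abs(y-.205)<.07)&(z>.04)&(z<.06),"tray")
stats((abs(x-.6)<.07)&(abs(y-.205)<.07)&(im[...,2]>im[...,0]+8),"traycol")
stats((abs(x-.49)<.06)&(abs(y+.345)<.06)&(z>.10)&(z<.12),"table")
stats((abs(x-.49)<.2)&(abs(y+.345)<.2)&(z>.07)&(z<.13),"deck")
stats((abs(x-.55)<.2)&(abs(y+.345)<.2)&(z>.2),"hood")
for n in ["powder_can","plaster_pot","sep_oil","articulator","bur_block"]:
    a=optics.spot_in(p,n)[:1]
    print(n,a and (a[0]["location"],w(p,a[0]["location"]).round(3)))
cv2.imwrite("pics/t1a.png",cv2.resize(p["image"][180:310,120:280],None,fx=4.5,fy=4.5,interpolation=2))
cv2.imwrite("pics/t1b.png",cv2.resize(p["image"][170:340,420:580],None,fx=3.5,fy=3.5,interpolation=2))
E
```

```text
grip(z) 443 [0.4849 0.4147 0.0746] [0.424 0.405 0.05 ] [0.558 0.427 0.085] yaw -0.045 len 0.135
((491.15380859375, 415.8719787597656), (18.474634170532227, 134.7958526611328), 87.1656494140625)
grip(col) 319 [0.4837 0.416  0.0775] [0.434 0.406 0.027] [0.543 0.434 0.085] yaw -0.044 len 0.109
((488.7812805175781, 416.5126037597656), (110.87598419189453, 26.46381950378418), 4.815479278564453)
prongs 554 [0.6005 0.4117 0.0274] [0.565 0.371 0.019] [0.651 0.451 0.036] yaw 1.528 len 0.079
((607.5565795898438, 411.6584167480469), (79.07353210449219, 84.04150390625), 87.24933624267578)
tray 795 [0.6032 0.2095 0.051 ] [0.564 0.171 0.041] [0.645 0.249 0.059] yaw 0.481 len 0.079
((604.0115356445312, 209.64488220214844), (78.92101287841797, 78.06326293945312), 79.04865264892578)
traycol 885 [0.6039 0.2096 0.0519] [0.564 0.171 0.02 ] [0.652 0.254 0.072] yaw 0.443 len 0.088
((607.6382446289062, 212.17291259765625), (87.38580322265625, 78.38008117675781), 35.97499465942383)
table 1261 [ 0.4904 -0.3508  0.1085] [ 0.446 -0.399  0.1  ] [ 0.538 -0.307  0.117] yaw -1.157 len 0.091
((491.3863220214844, -352.57177734375), (90.06197357177734, 90.95288848876953), 24.268152236938477)
deck 7592 [ 0.4897 -0.3481  0.0902] [ 0.371 -0.466  0.07 ] [ 0.616 -0.238  0.13 ] yaw -0.118 len 0.228
((492.95538330078125, -354.0683898925781), (195.24484252929688, 212.24037170410156), 77.27320861816406)
hood 9383 [ 0.7208 -0.3142  0.5314] [ 0.714 -0.366  0.2  ] [ 0.729 -0.273  0.741] yaw 1.46 len 0.094
((720.6180419921875, -319.2817077636719), (93.68894958496094, 8.64294147491455), 84.68196105957031)
powder_can ([321.1, 256.8], array([0.512, 0.037, 0.124]))
plaster_pot ([318.6, 288.4], array([0.447, 0.04 , 0.079]))
sep_oil ([355.2, 238.6], array([ 0.565, -0.043,  0.074]))
articulator ([326.3, 187.7], array([0.686, 0.027, 0.073]))
bur_block ([383.2, 237.7], array([ 0.576, -0.113,  0.042]))
```

View pics/wrist0.png

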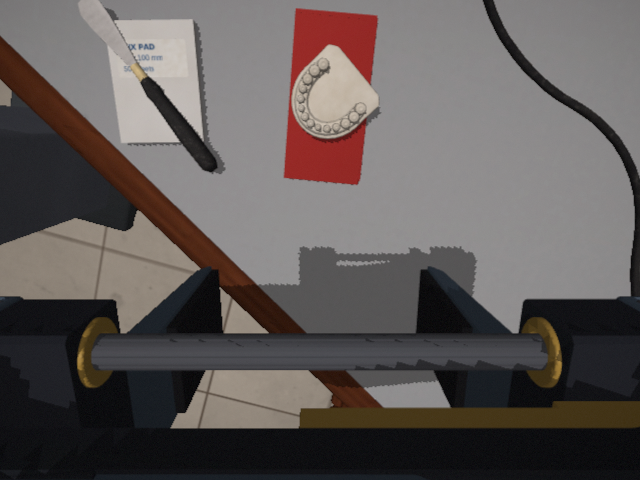

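```bash
cat >> h.py <<'E'
import json
from scipy.spatial.transform import Rotation as Ro
def plan(wps,step=.05,claw=9.1,turn=.15):
    """wps: list of (x,y,z,yaw); tool kept pointing down"""
    s=env.get_state(); p=np.array(s["tool_pos"]); R=Ro.from_rotvec(s["tcp_rot"])
    xyz=[];ang=[]
    for (x,y,z,yw) in wps:
        T=Ro.from_euler("z",yw)*Ro.from_euler("x",np.pi); g=np.array([x,y,z]); 
        rv=(R.inv()*T).as_rotvec(); n=max(1,int(np.ceil(max(np.linalg.norm(g-p)/step,np.linalg.norm(rv)/turn))))
        p0,R0=p,R
        for i in range(1,n+1):
            pn=p0+(g-p0)*i/n; Rn=R0*Ro.from_rotvec(rv*i/n)
            xyz.append((R.inv().apply(pn-p)*100).round(2).tolist()); ang.append(((R.inv()*Rn).as_rotvec()).round(3).tolist())
            p=p+R.apply(np.array(xyz[-1])/100); R=R*Ro.from_rotvec(ang[-1])
    print(len(xyz)); print('"xyz":',json.dumps(xyz)); print('"angular":',json.dumps(ang)); print(json.dumps([claw]*len(xyz)))
def st():
    s=env.get_state(); R=Ro.from_rotvec(s["tcp_rot"]).as_matrix()
    print("t",round(s["t"],2),"pos",s["tool_pos"].round(4),"yaw",np.arctan2(R[1,0],R[0,0]).round(4),"toolz",R[:,2].round(4),"tx_z",R[2,0].round(4),"q",s["q"].round(2),"F",s["ft_force"].round(2),"M",s["torque"].round(2),"w",round(float(s["grip_width"]),4))
E
python3 - <<'E'
from h import *
st()
plan([(.25,-.62,.40,.289),(.55,-.3,.45,.289),(.6,0,.45,.1),(.58,.2,.4,-.045),(.488,.4155,.20,-.045)],step=.06)
E
```

```text
t 1.75 pos [ 0.1994 -0.671   0.2249] yaw 0.2888 toolz [-0. -0. -1.] tx_z -0.0 q [-1.32  0.38  1.73 -0.    1.03 -0.03] F [ 0.24  0.08 -0.76] M [-0.01 -0.03  0.02] w 0.0912
28
"xyz": [[1.58, -0.86, -4.38], [1.57, -0.86, -4.37], [1.58, -0.87, -4.38], [1.58, -0.86, -4.38], [4.73, -2.77, -0.62], [4.74, -2.76, -0.63], [4.73, -2.77, -0.62], [4.73, -2.76, -0.63], [4.74, -2.77, -0.62], [4.73, -2.77, -0.63], [4.73, -2.76, -0.62], [4.74, -2.77, -0.63], [2.22, -4.56, 0.0], [2.08, -4.62, 0.0], [1.93, -4.68, 0.0], [1.79, -4.75, 0.0], [1.63, -4.8, 0.0], [1.48, -4.84, 0.0], [0.0, -5.03, 1.25], [-0.18, -5.02, 1.25], [-0.36, -5.01, 1.25], [-0.54, -5.0, 1.25], [-1.69, -3.52, 3.33], [-1.7, -3.52, 3.34], [-1.69, -3.52, 3.33], [-1.7, -3.51, 3.33], [-1.69, -3.52, 3.34], [-1.69, -3.52, 3.33]]
"angular": [[0.0, 0.0, -0.0], [0.0, 0.0, -0.0], [0.0, 0.0, -0.0], [0.0, 0.0, -0.0], [0.0, 0.0, -0.0], [0.0, 0.0, -0.0], [0.0, 0.0, -0.0], [0.0, 0.0, -0.0], [0.0, 0.0, -0.0], [0.0, 0.0, -0.0], [0.0, 0.0, -0.0], [0.0, 0.0, -0.0], [0.0, 0.0, 0.031], [0.0, 0.0, 0.032], [0.0, 0.0, 0.031], [0.0, 0.0, 0.032], [0.0, 0.0, 0.031], [0.0, 0.0, 0.032], [0.0, 0.0, 0.036], [0.0, 0.0, 0.036], [0.0, 0.0, 0.037], [0.0, 0.0, 0.036], [0.0, 0.0, -0.0], [0.0, 0.0, -0.0], [0.0, 0.0, -0.0], [0.0, 0.0, -0.0], [0.0, 0.0, -0.0], [0.0, 0.0, -0.0]]
[9.1, 9.1, 9.1, 9.1, 9.1, 9.1, 9.1, 9.1, 9.1, 9.1, 9.1, 9.1, 9.1, 9.1, 9.1, 9.1, 9.1, 9.1, 9.1, 9.1, 9.1, 9.1, 9.1, 9.1, 9.1, 9.1, 9.1, 9.1]
```

Call:
move_arm --xyz '[[1.6, -0.9, -4.4], [1.6, -0.9, -4.4], [1.6, -0.9, -4.4], [1.6, -0.9, -4.4], [4.7, -2.8, -0.6], [4.7, -2.8, -0.6], [4.7, -2.8, -0.6], [4.7, -2.8, -0.6], [4.7, -2.8, -0.6], [4.7, -2.8, -0.6], [4.7, -2.8, -0.6], [4.7, -2.8, -0.6], [2.2, -4.6, 0], [2.1, -4.6, 0], [1.9, -4.7, 0], [1.8, -4.8, 0], [1.6, -4.8, 0], [1.5, -4.8, 0]]' --angular '[[0, 0, 0], [0, 0, 0], [0, 0, 0], [0, 0, 0], [0, 0, 0], [0, 0, 0], [0, 0, 0], [0, 0, 0], [0, 0, 0], [0, 0, 0], [0, 0, 0], [0, 0, 0], [0, 0, 0.03], [0, 0, 0.03], [0, 0, 0.03], [0, 0, 0.03], [0, 0, 0.03], [0, 0, 0.03]]' --claw '[9.1, 9.1, 9.1, 9.1, 9.1, 9.1, 9.1, 9.1, 9.1, 9.1, 9.1, 9.1, 9.1, 9.1, 9.1, 9.1, 9.1, 9.1]'

```text
t: 4.0
tool_pos: [0.6079, 0.0234, 0.4582]
tcp_rot: [3.137, 0.154, 0.006]
ft_force: [0.6, 0.1, 0.4]
grip_width: 0.0914
```

```bash
python3 - <<'E'
from h import *
st()
plan([(.58,.2,.4,-.045),(.488,.4155,.20,-.045)],step=.06)
E
```

```text
t 4.0 pos [0.6079 0.0234 0.4582] yaw 0.0981 toolz [ 4.2e-03 -9.0e-04 -1.0e+00] tx_z 0.0041 q [ 0.    0.04  1.72 -0.    1.38  1.47] F [0.62 0.09 0.37] M [-0.07  0.01 -0.01] w 0.0914
10
"xyz": [[-0.27, -4.46, 1.45], [-0.43, -4.46, 1.44], [-0.58, -4.43, 1.46], [-0.74, -4.41, 1.45], [-1.69, -3.52, 3.33], [-1.7, -3.52, 3.34], [-1.69, -3.52, 3.33], [-1.7, -3.52, 3.33], [-1.69, -3.51, 3.33], [-1.69, -3.52, 3.34]]
"angular": [[0.0, -0.001, 0.036], [0.001, -0.001, 0.036], [-0.0, -0.001, 0.035], [0.0, -0.001, 0.036], [0.0, -0.0, 0.0], [0.0, -0.0, 0.0], [0.0, -0.0, 0.0], [0.0, -0.0, 0.0], [0.0, -0.0, 0.0], [0.0, -0.0, 0.0]]
[9.1, 9.1, 9.1, 9.1, 9.1, 9.1, 9.1, 9.1, 9.1, 9.1]
```

Call:
move_arm --xyz '[[-0.3, -4.5, 1.5], [-0.4, -4.5, 1.5], [-0.6, -4.4, 1.5], [-0.7, -4.4, 1.5], [-1.7, -3.5, 3.3], [-1.7, -3.5, 3.3], [-1.7, -3.5, 3.3], [-1.7, -3.5, 3.3], [-1.7, -3.5, 3.3], [-1.7, -3.5, 3.3], [0, 0, 0], [0, 0, 0]]' --angular '[[0, -0.001, 0.036], [0, -0.001, 0.036], [0, -0.001, 0.036], [0, -0.001, 0.036], [0, 0, 0], [0, 0, 0], [0, 0, 0], [0, 0, 0], [0, 0, 0], [0, 0, 0], [0, 0, 0], [0, 0, 0]]' --claw '[9.1, 9.1, 9.1, 9.1, 9.1, 9.1, 9.1, 9.1, 9.1, 9.1, 9.1, 9.1]'

```text
t: 5.5
tool_pos: [0.4853, 0.4308, 0.1935]
tcp_rot: [3.14, -0.075, 0.008]
ft_force: [-0.7, -0.2, 0.0]
grip_width: 0.0908
```

```bash
cat >> h.py <<'E'
def stats(P,m,name):
    n,l,st,c=cv2.connectedComponentsWithStats(m.astype(np.uint8)); 
    if n<2: print(name,"none");return
    i=1+np.argmax(st[1:,4]); q=P[l==i]; 
    a=q[:,:2]-q[:,:2].mean(0); ev,E=np.linalg.eigh(a.T@a/len(a)); e=E[:,1]*np.sign(E[0,1])
    print(name,len(q),q.mean(0).round(4),q.min(0).round(3),q.max(0).round(3),"yaw",np.arctan2(e[1],e[0]).round(3),"len",np.ptp(a@e).round(3), cv2.minAreaRect(q[:,:2].astype(np.float32)*1000))
    return q
E
python3 - <<'E'
from h import *
st()
p=optics.get_image("wrist"); P=cloud(p); im=p["image"].astype(int)
cv2.imwrite("pics/w1.png",p["image"])
x,y,z=P[...,0],P[...,1],P[...,2]
stats(P,(abs(x-.48)<.1)&(abs(y-.41)<.06)&(z>.065)&(z<.09),"grip(z)")
stats(P,(abs(x-.48)<.1)&(abs(y-.41)<.06)&(im[...,2]>im[...,0]+15)&(z<.1),"grip(col)")
stats(P,(abs(x-.62)<.07)&(abs(y-.41)<.08)&(im.sum(-1)>400),"prongs")
for l in ["fork_grip","fork"]:
    for a in optics.tip_of(p,l)[:1]: print(l,a, w(p,a["location"],.067 if l!="fork" else .022))
E
```

```text
t 5.5 pos [0.4853 0.4308 0.1935] yaw -0.0475 toolz [ 5.e-03 -4.e-04 -1.e+00] tx_z 0.005 q [ 0.69  0.34  1.86 -0.    0.94  2.31] F [-0.67 -0.16  0.03] M [0.05 0.05 0.05] w 0.0908
grip(z) 3213 [0.489  0.4151 0.0752] [0.425 0.404 0.065] [0.545 0.425 0.078] yaw -0.046 len 0.12 ((484.7596435546875, 414.8415222167969), (16.477725982666016, 119.91168975830078), 87.37515258789062)
grip(col) 2965 [0.4868 0.4156 0.0753] [0.41  0.404 0.02 ] [0.534 0.425 0.078] yaw -0.049 len 0.124 ((472.12359619140625, 415.4208068847656), (16.477725982666016, 124.03845977783203), 87.37515258789062)
prongs 6585 [0.6004 0.4101 0.0269] [0.55  0.369 0.019] [0.652 0.45  0.353] yaw 1.56 len 0.08 ((600.7088012695312, 410.04473876953125), (78.59265899658203, 101.64218139648438), 87.51448059082031)
fork_grip {'location': [338.2, 233.0], 'conf': 0.98} [0.48851039 0.41658879 0.067     ]
```

View pics/w1.png

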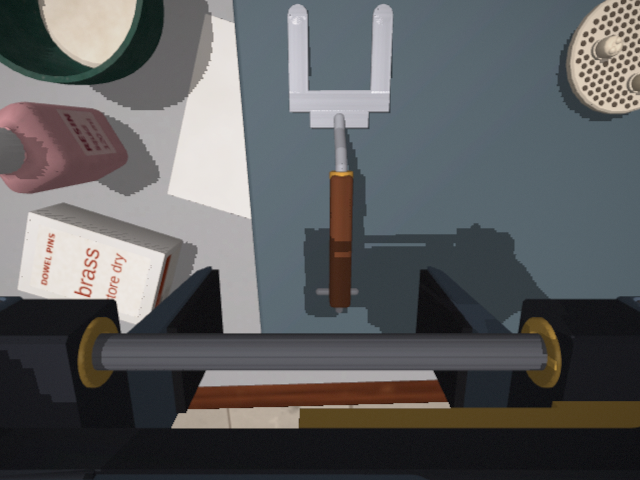

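```bash
python3 - <<'E'
from h import *
plan([(.4875,.4152,.12,-.046),(.4875,.4152,.09,-.046)],step=.03)
E
```

```text
4
"xyz": [[0.07, 0.5, 2.47], [0.08, 0.5, 2.46], [0.08, 0.5, 2.47], [-0.0, 0.01, 3.0]]
"angular": [[-0.0, -0.002, -0.001], [-0.0, -0.002, -0.001], [-0.0, -0.002, -0.001], [-0.0, 0.0, 0.0]]
[9.1, 9.1, 9.1, 9.1]
```

Call:
move_arm --xyz '[[0.07, 0.5, 2.5], [0.08, 0.5, 2.5], [0.08, 0.5, 2.5], [0, 0, 2.8], [0, 0, 0]]' --angular '[[0, -0.002, -0.001], [0, -0.002, -0.001], [0, -0.001, -0.001], [0, 0, 0], [0, 0, 0]]' --claw '[9.1, 9.1, 9.1, 9.1, 9.1]'

```text
t: 6.28
tool_pos: [0.4926, 0.4134, 0.0941]
tcp_rot: [-3.135, 0.079, -0.011]
ft_force: [-0.1, 0.0, 0.7]
grip_width: 0.0912
```

```bash
python3 - <<'E'
from h import *
st()
plan([(.4875,.4152,.058,-.046)],step=.02)
E
```

```text
t 6.28 pos [0.4926 0.4134 0.0941] yaw -0.0506 toolz [ 0.0073  0.0056 -1.    ] tx_z 0.007 q [ 0.66  0.46  1.9  -0.    0.77  2.28] F [-0.12  0.    0.74] M [-0.01 -0.03  0.02] w 0.0912
2
"xyz": [[-0.27, -0.07, 1.8], [-0.27, -0.07, 1.81]]
"angular": [[-0.003, -0.004, -0.002], [-0.003, -0.003, -0.003]]
[9.1, 9.1]
```

Call:
move_arm --xyz '[[-0.27, -0.07, 1.8], [-0.27, -0.07, 1.8], [0, 0, 0]]' --angular '[[-0.003, -0.004, -0.002], [-0.003, -0.003, -0.003], [0, 0, 0]]' --claw '[9.1, 9.1, 9.1]'

```text
t: 6.65
tool_pos: [0.4887, 0.4158, 0.0586]
tcp_rot: [-3.139, 0.072, -0.004]
ft_force: [-0.8, 0.6, 0.5]
grip_width: 0.0908
```

```bash
python3 - <<'E'
from h import *
st()
plan([(.4875,.4152,.058,-.046)],step=.02)
p=optics.get_image("wrist"); st(); optics.get_image("top"); st()
cv2.imwrite("pics/w2.png",p["image"])
E
```

```text
t 6.65 pos [0.4887 0.4158 0.0586] yaw -0.046 toolz [ 0.0023  0.0017 -1.    ] tx_z 0.0022 q [ 0.67  0.52  1.9  -0.    0.72  2.29] F [-0.85  0.57  0.53] M [ 0.02  0.05 -0.01] w 0.0908
1
"xyz": [[-0.12, 0.07, 0.06]]
"angular": [[-0.002, -0.002, 0.0]]
[9.1]
t 6.7 pos [0.4891 0.4161 0.0593] yaw -0.0461 toolz [ 0.0031  0.0024 -1.    ] tx_z 0.003 q [ 0.67  0.52  1.9  -0.    0.72  2.29] F [ 0.09 -1.04  0.89] M [-0.    0.01 -0.02] w 0.0911
t 6.75 pos [0.4895 0.4163 0.0599] yaw -0.046 toolz [ 0.0038  0.0029 -1.    ] tx_z 0.0037 q [ 0.67  0.52  1.9  -0.    0.72  2.29] F [0.52 0.18 0.35] M [0.04 0.05 0.03] w 0.0909
```

View pics/w2.png

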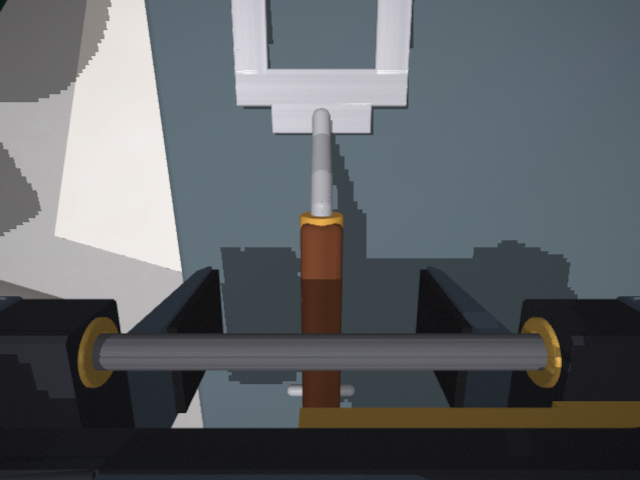

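Call:
move_arm --xyz '[[-0.1, 0.1, 0.1], [0, 0, 0], [0, 0, 0], [0, 0, 0], [0, 0, 0], [0, 0, 0], [0, 0, 0], [0, 0, 0]]' --angular '[[-0.002, -0.003, 0], [0, 0, 0], [0, 0, 0], [0, 0, 0], [0, 0, 0], [0, 0, 0], [0, 0, 0], [0, 0, 0]]' --claw '[3.5, 2, 1, 1, 1, 1, 1, 1]' --newtons 50

```text
t: 7.75
tool_pos: [0.489, 0.4158, 0.0603]
tcp_rot: [-3.139, 0.072, -0.003]
ft_force: [0.1, -0.2, -0.6]
grip_width: 0.0156
```

```bash
python3 - <<'E'
from h import *
st()
p=optics.get_image("wrist"); P=cloud(p); im=p["image"].astype(int); st()
cv2.imwrite("pics/w3.png",p["image"])
E
```

```text
t 7.75 pos [0.489  0.4158 0.0603] yaw -0.0459 toolz [ 0.0021  0.0021 -1.    ] tx_z 0.002 q [0.67 0.51 1.9  0.   0.72 2.28] F [ 0.06 -0.15 -0.62] M [ 0.08  0.04 -0.01] w 0.0156
t 7.8 pos [0.489  0.4159 0.0603] yaw -0.0459 toolz [ 0.0022  0.0022 -1.    ] tx_z 0.0021 q [0.67 0.51 1.9  0.   0.72 2.28] F [ 0.48  0.26 -0.96] M [0.02 0.07 0.06] w 0.0157
```

View pics/w3.png

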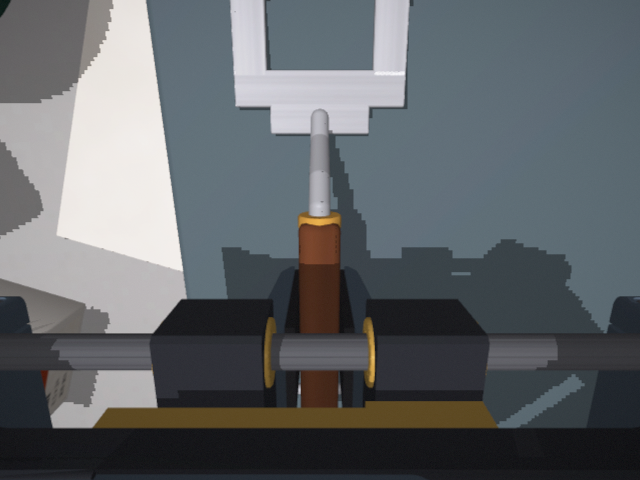

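```bash
python3 - <<'E'
from h import *
plan([(.489,.4158,.11,-.046),(.423,.333,.11,-.6)],step=.03,claw=1,turn=.08)
E
```

```text
9
"xyz": [[0.0, -0.0, -2.48], [0.01, -0.0, -2.49], [-0.89, 1.22, -0.0], [-0.79, 1.29, -0.0], [-0.68, 1.35, -0.0], [-0.58, 1.4, -0.0], [-0.46, 1.44, -0.0], [-0.34, 1.47, -0.0], [-0.23, 1.5, -0.0]]
"angular": [[-0.001, -0.001, 0.0], [-0.001, -0.001, 0.0], [-0.0, 0.0, 0.079], [-0.0, 0.0, 0.079], [-0.0, 0.0, 0.079], [-0.0, 0.0, 0.08], [-0.0, 0.0, 0.079], [-0.0, 0.0, 0.079], [-0.0, 0.0, 0.079]]
[1, 1, 1, 1, 1, 1, 1, 1, 1]
```

Call:
move_arm --xyz '[[0, 0, -1.5], [0, 0, -2], [0, 0, -1.5], [-0.9, 1.2, 0], [-0.8, 1.3, 0], [-0.7, 1.3, 0], [-0.6, 1.4, 0], [-0.5, 1.4, 0], [-0.3, 1.5, 0], [-0.2, 1.5, 0], [0, 0, 0], [0, 0, 0], [0, 0, 0]]' --angular '[[-0.001, -0.001, 0], [0, 0, 0], [0, 0, 0], [0, 0, 0.08], [0, 0, 0.08], [0, 0, 0.08], [0, 0, 0.08], [0, 0, 0.08], [0, 0, 0.08], [0, 0, 0.08], [0, 0, 0], [0, 0, 0], [0, 0, 0]]' --claw '[1, 1, 1, 1, 1, 1, 1, 1, 1, 1, 1, 1, 1]'

```text
t: 9.43
tool_pos: [0.4234, 0.3348, 0.1245]
tcp_rot: [-2.981, 0.955, -0.012]
ft_force: [-0.3, -0.1, -0.8]
grip_width: 0.0157
```

```bash
python3 - <<'E'
from h import *
p=optics.get_image("wrist"); P=cloud(p); im=p["image"].astype(int); st()
cv2.imwrite("pics/w4.png",p["image"])
x,y,z=P[...,0],P[...,1],P[...,2]
q=stats(P,(abs(x-.6)<.07)&(abs(y-.205)<.07)&(z>.043)&(z<.057),"tray")
q=stats(P,(np.hypot(x-.604,y-.2095)>.06)&(np.hypot(x-.54,y-.26)<.1)&(z>.055)&(z<.085),"prongs")
E
```

```text
t 9.47 pos [0.4235 0.3349 0.1244] yaw -0.6203 toolz [ 0.0109  0.0086 -0.9999] tx_z 0.0038 q [0.63 0.27 2.11 0.   0.75 2.82] F [ 0.64  0.18 -0.93] M [ 0.1   0.08 -0.06] w 0.0156
tray none
prongs none
```

View pics/w4.png

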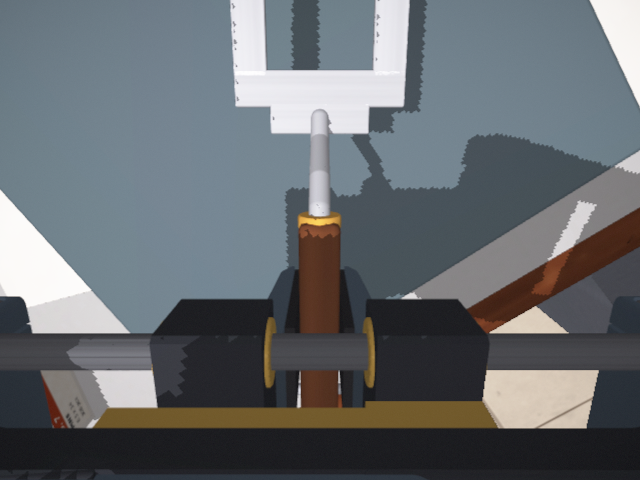

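```bash
python3 - <<'E'
from h import *
p=optics.get_image("top"); P=cloud(p); im=p["image"].astype(int); st()
cv2.imwrite("pics/t2.png",cv2.resize(p["image"][180:310,120:280],None,fx=4.5,fy=4.5,interpolation=2))
x,y,z=P[...,0],P[...,1],P[...,2]
q=stats(P,(abs(x-.6)<.06)&(abs(y-.205)<.05)&(z>.042)&(z<.058)&(im[...,2]>im[...,0]+8),"tray")
print(cv2.minEnclosingCircle(q[:,:2].astype(np.float32)*1000))
q=stats(P,(np.hypot(x-.53,y-.26)<.08)&(z>.07)&(z<.105)&(im.sum(-1)>400),"prongs")
d=np.array([np.cos(.62),-np.sin(.62)]); s=env.get_state()["tool_pos"]
a=(q[:,:2]-s[:2])@d; b=(q[:,:2]-s[:2])@[d[1],-d[0]]; print(a.min(),a.max(),b.min(),b.max()); 
A=np.c_[a,b,np.ones(len(a))]; print(np.linalg.lstsq(A,q[:,2],rcond=None)[0])
E
```

```text
t 9.53 pos [0.4233 0.3347 0.1243] yaw -0.6206 toolz [ 0.0107  0.0085 -0.9999] tx_z 0.0038 q [0.63 0.28 2.11 0.   0.75 2.82] F [ 0.62  0.17 -1.09] M [0.07 0.07 0.01] w 0.0158
tray 785 [0.6033 0.2096 0.051 ] [0.564 0.171 0.043] [0.645 0.249 0.057] yaw 0.014 len 0.08 ((604.08740234375, 209.84547424316406), (78.26278686523438, 79.15070343017578), 81.38639068603516)
((604.7162475585938, 210.11717224121094), 40.30370330810547)
prongs 700 [0.5143 0.2719 0.0914] [0.474 0.215 0.085] [0.575 0.316 0.102] yaw 0.906 len 0.08 ((520.3795166015625, 267.8758239746094), (78.41584777832031, 86.17476654052734), 53.86798858642578)
0.07476110994231852 0.1612776430336583 -0.04136846899360038 0.037394180696675695
[-0.00084038 -0.01010724  0.09150715]
```

View pics/t2.png

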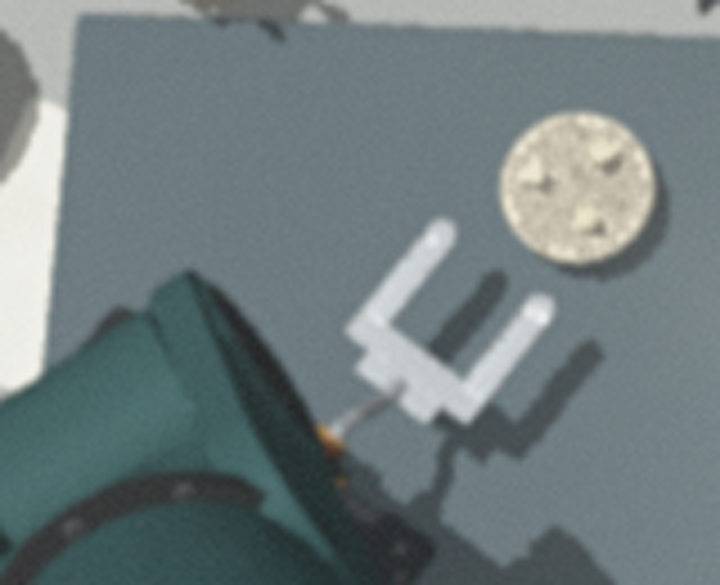

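```bash
python3 - <<'E'
from h import *
plan([(.4271,.3284,.0675,-.6)],step=.02,claw=1,turn=.08)
E
```

```text
3
"xyz": [[0.22, 0.12, 1.89], [0.22, 0.12, 1.89], [0.22, 0.11, 1.89]]
"angular": [[-0.004, -0.001, -0.007], [-0.005, -0.002, -0.007], [-0.004, -0.001, -0.007]]
[1, 1, 1]
```

Call:
move_arm --xyz '[[0.2, 0.1, 1.5], [0.2, 0.1, 1.5], [0.2, 0.1, 1.2], [0, 0, 0], [0, 0, 0], [0, 0, 0]]' --angular '[[-0.005, -0.001, -0.007], [-0.004, -0.001, -0.007], [-0.004, -0.001, -0.007], [0, 0, 0], [0, 0, 0], [0, 0, 0]]' --claw '[1, 1, 1, 1, 1, 1]'

```text
t: 10.28
tool_pos: [0.4268, 0.3285, 0.0781]
tcp_rot: [3.0, -0.924, -0.001]
ft_force: [0.5, 0.3, -1.0]
grip_width: 0.0158
```

```bash
python3 - <<'E'
from h import *
st()
plan([(.4271,.3284,.0675,-.6)],step=.02,claw=1,turn=.08)
E
```

```text
t 10.28 pos [0.4268 0.3285 0.0781] yaw -0.5974 toolz [-0.0016 -0.0022 -1.    ] tx_z -0.0001 q [ 0.61  0.36  2.11 -0.    0.68  2.78] F [ 0.51  0.25 -1.03] M [ 0.17  0.05 -0.03] w 0.0158
1
"xyz": [[0.03, -0.01, 1.06]]
"angular": [[0.003, 0.0, 0.003]]
[1]
```

Call:
move_arm --xyz '[[0, 0, 0.6], [0, 0, 0.4], [0, 0, 0], [0, 0, 0]]' --angular '[[0.003, 0, 0.003], [0, 0, 0], [0, 0, 0], [0, 0, 0]]' --claw '[1, 1, 1, 1]'

```text
t: 10.78
tool_pos: [0.427, 0.3288, 0.068]
tcp_rot: [-3.0, 0.929, -0.001]
ft_force: [0.0, -0.3, -1.0]
grip_width: 0.0159
```

```bash
python3 - <<'E'
from h import *
p=optics.get_image("top"); P=cloud(p); im=p["image"].astype(int); st()
cv2.imwrite("pics/t3.png",cv2.resize(p["image"][180:310,120:280],None,fx=4.5,fy=4.5,interpolation=2))
x,y,z=P[...,0],P[...,1],P[...,2]
s=env.get_state()["tool_pos"]; d=np.array([np.cos(.6),-np.sin(.6)]); 
A=(x-s[0])*d[0]+(y-s[1])*d[1]; B=(x-s[0])*d[1]-(y-s[1])*d[0]
q=stats(P,(A>.07)&(A<.175)&(abs(B)<.05)&(z>.01)&(z<.06)&(im.sum(-1)>400)&(np.hypot(x-.604,y-.2098)>.043),"prongs")
a=(q[:,:2]-s[:2])@d; b=(q[:,:2]-s[:2])@[d[1],-d[0]]; print(a.min(),a.max(),b.min(),b.max()); 
M=np.c_[a,b,np.ones(len(a))]; print(np.linalg.lstsq(M,q[:,2],rcond=None)[0],q[:,2].mean())
for lo,hi in((.105,.12),(.12,.135),(.135,.15)):
    m=(a>lo)&(a<hi); print(lo,b[m&(b<0)].min(),b[m&(b<0)].max(),b[m&(b>0)].min(),b[m&(b>0)].max())
plan([(.4973,.2804,.0675,-.6)],step=.02,claw=1,turn=.08)
E
```

```text
t 10.82 pos [0.427  0.3288 0.068 ] yaw -0.6005 toolz [ 0.0012  0.0012 -1.    ] tx_z 0.0004 q [0.61 0.38 2.11 0.   0.65 2.78] F [ 0.29 -0.67 -1.49] M [0.08 0.06 0.01] w 0.0157
prongs 741 [0.5205 0.2681 0.0328] [0.479 0.21  0.015] [0.585 0.317 0.044] yaw 0.996 len 0.085 ((527.17236328125, 265.467041015625), (84.47679138183594, 90.84596252441406), 55.53422546386719)
0.07298036595282673 0.16385685349395618 -0.04656353457000777 0.037911687464201475
[-0.02188883  0.02185713  0.03528076] 0.0327828082933698
0.105 -0.04656353457000777 -0.013844157376029629 0.01813978273843788 0.03781979457131726
0.12 -0.0458998703849281 -0.024949755708657755 0.017371225789997027 0.037581664958087554
0.135 -0.04628649515690615 -0.025313557806643718 0.0170478830883111 0.037247438109048805
5
"xyz": [[1.71, 0.0, 0.01], [1.7, 0.01, 0.01], [1.71, 0.0, 0.01], [1.7, 0.01, 0.02], [1.71, -0.0, 0.01]]
"angular": [[-0.0, -0.0, -0.0], [-0.001, -0.0, -0.0], [0.0, -0.0, -0.0], [-0.0, -0.0, -0.0], [-0.001, -0.0, -0.001]]
[1, 1, 1, 1, 1]
```

View pics/t3.png

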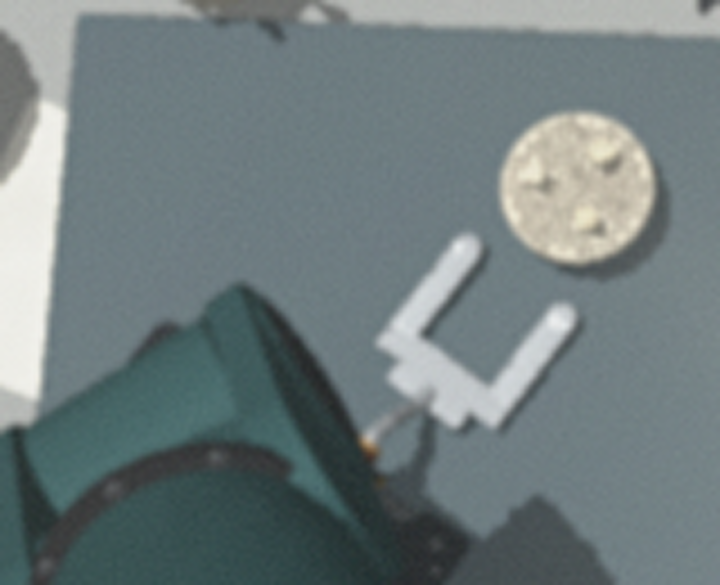

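```bash
cat >> h.py <<'E'
def planeP(p,z):
    v,u=np.indices(p["depth"].shape); c=-p["R"].T@p["t"]
    r=(np.stack([u,v,np.ones_like(u)],-1)@np.linalg.inv(p["K"]).T)@p["R"]
    return c+r*((z-c[2])/r[...,2])[...,None]
E
python3 - <<'E'
from h import *
p=optics.get_image("top"); im=p["image"].astype(int); st()
s=env.get_state()["tool_pos"]; d=np.array([np.cos(.6),-np.sin(.6)]); e=np.array([d[1],-d[0]])
Q=planeP(p,.050); m=(np.hypot(Q[...,0]-.604,Q[...,1]-.21)<.052)&(im[...,2]>im[...,0]+8)
n,l,stt,c=cv2.connectedComponentsWithStats(m.astype(np.uint8)); i=1+np.argmax(stt[1:,4]); q=Q[l==i][:,:2]
print("tray",len(q),q.mean(0),cv2.minEnclosingCircle(q.astype(np.float32)),cv2.fitEllipse(cv2.convexHull(q.astype(np.float32)*1000)))
Q=planeP(p,.033); g=im.sum(-1)/3; A=(Q[...,:2]-s[:2])@d; B=(Q[...,:2]-s[:2])@e
from scipy.interpolate import griddata
for a0 in (.105,.115,.125,.135,.145,.153):
    bb=np.arange(-.055,.055,.0005); X=s[:2]+a0*d+bb[:,None]*e
    uv=np.array([px(p,[*x,.033]) for x in X]).astype(np.float32)
    v=cv2.remap(g.astype(np.float32),uv[:,0].reshape(-1,1),uv[:,1].reshape(-1,1),1).ravel()
    th=(v.max()+np.median(np.r_[v[:10],v[-10:]]))/2; on=v>th; t=np.flatnonzero(np.diff(on.astype(int))); print(a0,(bb[t]*1000).round(1))
for b0 in (-.035,-.033,.027,.03):
    aa=np.arange(.08,.18,.0005); X=s[:2]+aa[:,None]*d+b0*e
    uv=np.array([px(p,[*x,.033]) for x in X]).astype(np.float32)
    v=cv2.remap(g.astype(np.float32),uv[:,0].reshape(-1,1),uv[:,1].reshape(-1,1),1).ravel()
    th=(v.max()+v[-5:].mean())/2; print(b0,(aa[np.flatnonzero(np.diff((v>th).astype(int)))]*1000).round(1))
E
```

```text
t 10.88 pos [0.4271 0.3288 0.0681] yaw -0.6005 toolz [ 0.0013  0.0012 -1.    ] tx_z 0.0004 q [0.61 0.38 2.11 0.   0.65 2.78] F [ 0.09  0.53 -0.73] M [0.1  0.07 0.03] w 0.0161
tray 899 [0.60428443 0.20979573] ((0.6042481660842896, 0.20982404053211212), 0.0406610369682312) ((604.4012451171875, 209.723388671875), (79.57780456542969, 80.45881652832031), 142.81341552734375)
0.105 [-41.5 -27.   22.   36. ]
0.115 [-41.5 -27.   22.   36. ]
0.125 [-41.5 -26.5  21.5  36. ]
0.135 [-40.5 -27.   21.5  36. ]
0.145 [-41.5 -27.   22.   36. ]
0.153 [-40.  -26.5  22.5  36. ]
-0.035 [ 87. 161.]
-0.033 [ 87.5 161. ]
0.027 [ 87.  160.5]
0.03 [ 87.5 161. ]
```

Call:
move_arm --xyz '[[1.2, 0, 0], [1.2, 0, 0], [1.2, 0, 0], [1.2, 0, 0], [0.8, 0, 0], [0.5, 0, 0], [0, 0, 0], [0, 0, 0]]' --angular '[[0, 0, 0], [0, 0, 0], [0, 0, 0], [0, 0, 0], [0, 0, 0], [0, 0, 0], [0, 0, 0], [0, 0, 0]]' --claw '[1, 1, 1, 1, 1, 1, 1, 1]'

```text
t: 11.88
tool_pos: [0.4816, 0.2914, 0.0683]
tcp_rot: [-2.999, 0.93, -0.002]
ft_force: [-0.0, 0.1, -1.6]
grip_width: 0.0155
```

```bash
python3 - <<'E'
from h import *
st()
plan([(.4972,.280,.0675,-.6)],step=.02,claw=1,turn=.08)
E
```

```text
t 11.88 pos [0.4816 0.2914 0.0683] yaw -0.6014 toolz [ 0.0017  0.0014 -1.    ] tx_z 0.0006 q [0.5  0.41 2.06 0.   0.67 2.67] F [-0.02  0.14 -1.61] M [0.07 0.05 0.  ] w 0.0155
1
"xyz": [[1.93, 0.06, 0.08]]
"angular": [[-0.002, -0.001, -0.001]]
[1]
```

Call:
move_arm --xyz '[[0.8, 0, 0], [0.7, 0, 0], [0.4, 0, 0], [0, 0, 0], [0, 0, 0]]' --angular '[[0, 0, 0], [0, 0, 0], [0, 0, 0], [0, 0, 0], [0, 0, 0]]' --claw '[1, 1, 1, 1, 1]'

```text
t: 12.5
tool_pos: [0.4981, 0.2801, 0.0683]
tcp_rot: [-2.999, 0.929, -0.002]
ft_force: [0.1, 0.4, -0.8]
grip_width: 0.0158
```

```bash
python3 - <<'E'
from h import *
p=optics.get_image("top"); im=p["image"].astype(int); st()
plan([(.4972,.280,.0675,-.6)],step=.02,claw=1,turn=.08)
cv2.imwrite("pics/t4.png",cv2.resize(p["image"][180:310,120:280],None,fx=4.5,fy=4.5,interpolation=2))
p2=optics.get_image("wrist"); cv2.imwrite("pics/w5.png",p2["image"])
Q=planeP(p,.050); m=(np.hypot(Q[...,0]-.604,Q[...,1]-.21)<.052)&(im[...,2]>im[...,0]+8)
n,l,stt,c=cv2.connectedComponentsWithStats(m.astype(np.uint8)); i=1+np.argmax(stt[1:,4]); q=Q[l==i][:,:2]
print("tray",len(q),q.mean(0))
E
```

```text
t 12.55 pos [0.4981 0.2802 0.0683] yaw -0.6009 toolz [ 0.0016  0.0014 -1.    ] tx_z 0.0005 q [0.47 0.42 2.04 0.   0.68 2.64] F [-0.23 -0.3  -1.5 ] M [ 0.12 -0.02 -0.03] w 0.0157
1
"xyz": [[-0.06, 0.06, 0.08]]
"angular": [[-0.002, -0.001, -0.001]]
[1]
tray 898 [0.60432364 0.20980336]
```

View pics/t4.png

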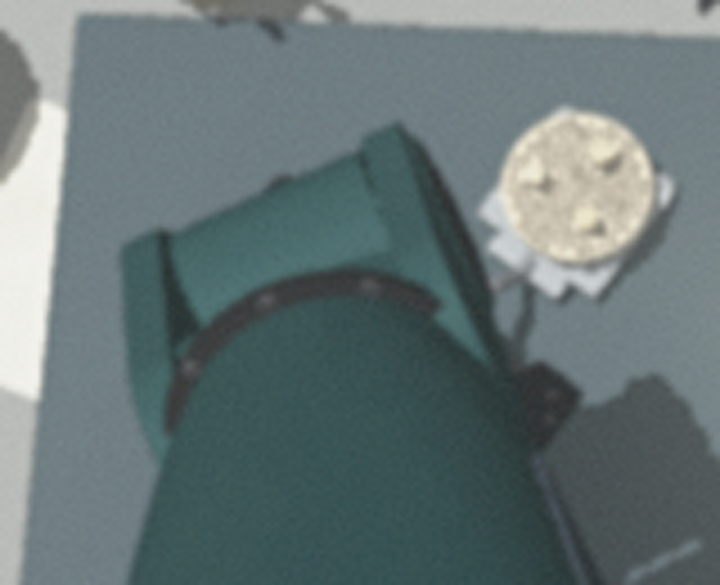

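View pics/w5.png

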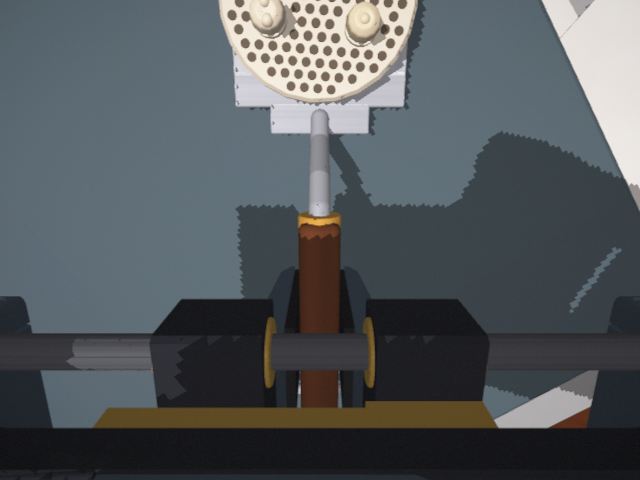

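Call:
move_arm --xyz '[[0, 0, -0.4], [0, 0, -0.4], [0, 0, -0.4], [0, 0, -0.4], [0, 0, -0.4], [0, 0, 0], [0, 0, 0], [0, 0, 0]]' --angular '[[0, 0, 0], [0, 0, 0], [0, 0, 0], [0, 0, 0], [0, 0, 0], [0, 0, 0], [0, 0, 0], [0, 0, 0]]' --claw '[1, 1, 1, 1, 1, 1, 1, 1]' --newtons 60

```text
t: 13.6
tool_pos: [0.4976, 0.2803, 0.0898]
tcp_rot: [-2.999, 0.929, -0.001]
ft_force: [-0.2, 0.8, -2.6]
grip_width: 0.0156
```

```bash
python3 - <<'E'
from h import *
p2=optics.get_image("wrist"); cv2.imwrite("pics/w6.png",p2["image"]);st()
p2=optics.get_image("scene"); cv2.imwrite("pics/s6.png",cv2.resize(p2["image"][200:380,130:370],None,fx=3,fy=3,interpolation=2))
E
```

```text
t 13.65 pos [0.4976 0.2803 0.0898] yaw -0.6005 toolz [ 0.0013  0.0014 -1.    ] tx_z 0.0003 q [0.47 0.38 2.04 0.   0.72 2.64] F [-0.48  0.79 -3.14] M [0.2  0.17 0.03] w 0.0158
```

View pics/w6.png

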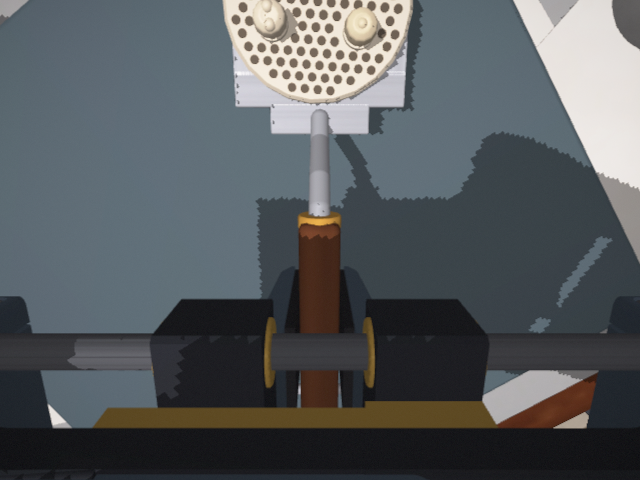

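View pics/s6.png

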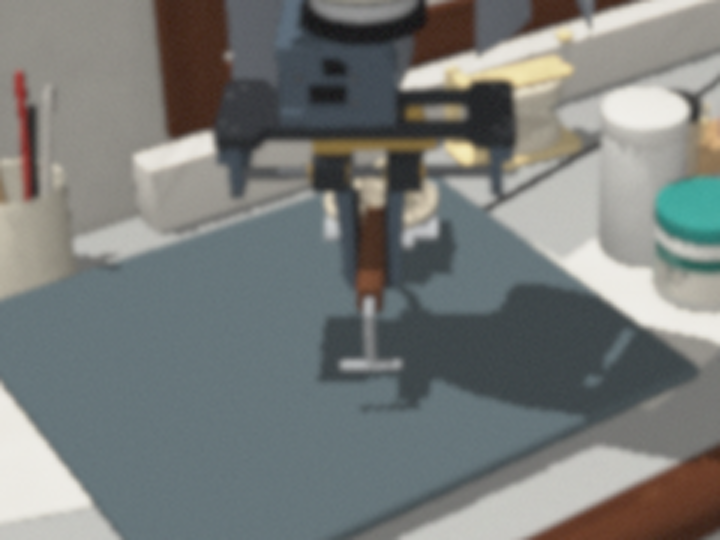

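Call:
move_arm --xyz '[[0, 0, -0.5], [0, 0, -1], [0, 0, -1.5], [0, 0, -1.5], [0, 0, -1.5], [0, 0, -1.5], [0, 0, -1.5], [0, 0, -1.5], [0, 0, -1], [0, 0, -0.5], [0, 0, 0], [0, 0, 0], [0, 0, 0]]' --angular '[[0, 0, 0], [0, 0, 0], [0, 0, 0], [0, 0, 0], [0, 0, 0], [0, 0, 0], [0, 0, 0], [0, 0, 0], [0, 0, 0], [0, 0, 0], [0, 0, 0], [0, 0, 0], [0, 0, 0]]' --claw '[1, 1, 1, 1, 1, 1, 1, 1, 1, 1, 1, 1, 1]'

```text
t: 15.32
tool_pos: [0.4973, 0.2801, 0.2187]
tcp_rot: [-2.999, 0.929, -0.002]
ft_force: [-0.1, -0.3, -2.5]
grip_width: 0.0156
```

```bash
python3 - <<'E'
from h import *
st()
plan([(.46,.05,.225,-.6),(.43,-.12,.225,-.6)],step=.025,claw=1,turn=.08)
E
```

```text
t 15.32 pos [0.4973 0.2801 0.2187] yaw -0.6005 toolz [ 0.0016  0.0016 -1.    ] tx_z 0.0004 q [0.47 0.18 2.   0.   0.95 2.64] F [-0.15 -0.29 -2.52] M [ 0.16  0.11 -0.  ] w 0.0156
17
"xyz": [[0.99, 2.11, -0.07], [0.99, 2.11, -0.07], [1.0, 2.11, -0.06], [0.99, 2.1, -0.07], [0.99, 2.11, -0.06], [0.99, 2.11, -0.07], [1.0, 2.11, -0.06], [0.99, 2.11, -0.07], [0.99, 2.11, -0.06], [0.99, 2.11, -0.06], [1.02, 2.25, -0.0], [1.01, 2.24, -0.0], [1.02, 2.25, -0.0], [1.02, 2.25, -0.0], [1.02, 2.24, -0.0], [1.01, 2.25, -0.0], [1.02, 2.24, -0.01]]
"angular": [[-0.0, -0.0, -0.0], [-0.0, -0.0, -0.0], [-0.001, -0.0, -0.0], [0.0, -0.0, -0.0], [-0.0, -0.0, -0.0], [-0.0, -0.0, -0.0], [-0.001, -0.0, -0.0], [0.0, -0.0, -0.0], [-0.0, -0.0, -0.0], [-0.0, -0.0, -0.001], [-0.0, -0.0, 0.0], [-0.0, -0.0, 0.0], [-0.0, -0.0, 0.0], [-0.0, -0.0, 0.0], [-0.0, -0.0, 0.0], [-0.0, -0.0, 0.0], [-0.0, -0.0, 0.0]]
[1, 1, 1, 1, 1, 1, 1, 1, 1, 1, 1, 1, 1, 1, 1, 1, 1]
```

Call:
move_arm --xyz '[[0.2, 0.5, 0], [0.5, 1, 0], [0.8, 1.5, 0], [1, 2, -0.1], [1, 2.1, -0.1], [1, 2.1, -0.1], [1, 2.1, 0], [1, 2.1, 0], [1, 2.1, 0], [1, 2.1, 0], [1, 2.1, 0], [1, 2.1, 0], [1, 2.1, 0], [0.9, 1.9, 0], [0.7, 1.5, 0], [0.5, 1, 0], [0.2, 0.5, 0], [0, 0, 0], [0, 0, 0]]' --angular '[[0, 0, 0], [0, 0, 0], [0, 0, 0], [0, 0, 0], [0, 0, 0], [0, 0, 0], [0, 0, 0], [0, 0, 0], [0, 0, 0], [0, 0, 0], [0, 0, 0], [0, 0, 0], [0, 0, 0], [0, 0, 0], [0, 0, 0], [0, 0, 0], [0, 0, 0], [0, 0, 0], [0, 0, 0]]' --claw '[1, 1, 1, 1, 1, 1, 1, 1, 1, 1, 1, 1, 1, 1, 1, 1, 1, 1, 1]'

```text
t: 17.7
tool_pos: [0.4376, -0.0613, 0.2219]
tcp_rot: [-2.997, 0.94, -0.004]
ft_force: [0.0, 0.5, -1.2]
grip_width: 0.0157
```

```bash
python3 - <<'E'
from h import *
p=optics.get_image("wrist"); cv2.imwrite("pics/w7.png",p["image"]);st()
p2=optics.get_image("top"); cv2.imwrite("pics/t7.png",p2["image"][120:340,280:600].repeat(2,0).repeat(2,1))
plan([(.43,-.12,.225,-.6),(.384,-.281,.225,-.6)],step=.025,claw=1,turn=.08)
E
```

```text
t 17.75 pos [ 0.4376 -0.0612  0.2219] yaw -0.6076 toolz [ 2.5e-03 -5.0e-04 -1.0e+00] tx_z 0.0023 q [-0.19 -0.04  2.24  0.    0.94  1.99] F [ 0.58 -0.38 -2.02] M [ 0.18  0.16 -0.03] w 0.0154
10
"xyz": [[0.91, 1.76, -0.1], [0.91, 1.75, -0.11], [0.9, 1.77, -0.1], [0.76, 2.27, 0.0], [0.75, 2.27, 0.0], [0.76, 2.26, 0.0], [0.76, 2.27, 0.0], [0.76, 2.27, 0.0], [0.75, 2.27, 0.0], [0.76, 2.27, 0.0]]
"angular": [[-0.0, -0.001, -0.002], [-0.001, -0.0, -0.003], [0.0, -0.001, -0.002], [0.0, -0.0, -0.0], [0.0, -0.0, -0.0], [0.0, -0.0, -0.0], [0.0, -0.0, -0.0], [0.0, -0.0, -0.0], [0.0, -0.0, -0.0], [0.0, -0.0, -0.0]]
[1, 1, 1, 1, 1, 1, 1, 1, 1, 1]
```

View pics/w7.png

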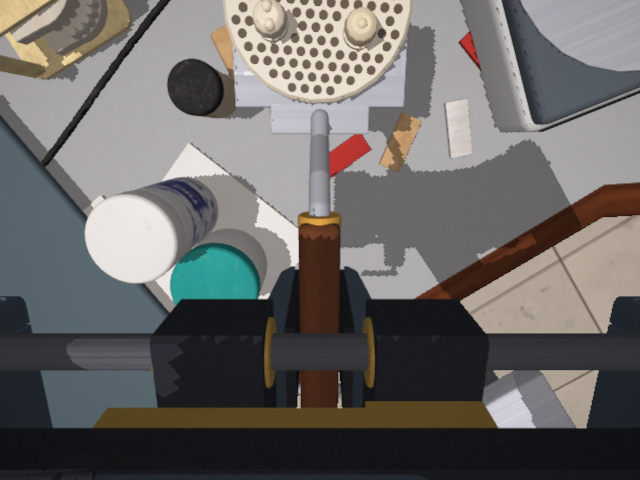

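View pics/t7.png

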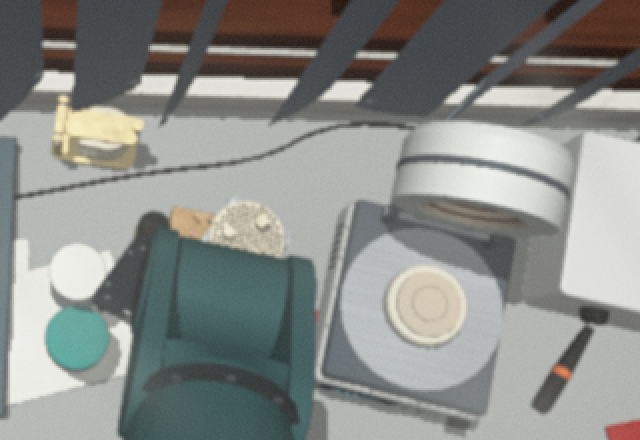

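```bash
python3 - <<'E'
from h import *
p=optics.get_image("top"); im=p["image"].astype(int)
Q=planeP(p,.110); m=(np.hypot(Q[...,0]-.49,Q[...,1]+.348)<.048)&(im[...,2]>im[...,0]+12)
n,l,stt,c=cv2.connectedComponentsWithStats(m.astype(np.uint8)); i=1+np.argmax(stt[1:,4]); q=Q[l==i][:,:2]
print("table",len(q),q.mean(0),cv2.minEnclosingCircle(q.astype(np.float32)),cv2.fitEllipse(cv2.convexHull(q.astype(np.float32)*1000)))
v=im.copy().astype(np.uint8); v[l==i]=(0,0,255); 
P=cloud(p); print("z",np.median(P[l==i],0))
for a in optics.tip_of(p,"table_top")[:1]: print(a,w(p,a["location"],.11))
# tray
s=env.get_state(); z=s["tool_pos"][2]-.026
st()
Q=planeP(p,z); seat=s["tool_pos"][:2]+.128*np.array([np.cos(.6076),-np.sin(.6076)])
print("seat",seat)
m=(np.hypot(Q[...,0]-seat[0],Q[...,1]-seat[1])<.05)&(im[...,2]>im[...,0]+6)&(im[...,2]>140)
n,l,stt,c=cv2.connectedComponentsWithStats(m.astype(np.uint8)); i=1+np.argmax(stt[1:,4]); q=Q[l==i][:,:2]; v[l==i]=(0,255,0)
hull=cv2.convexHull(q.astype(np.float32)*1000)
print(len(q),cv2.minEnclosingCircle(hull)); 
h=hull[:,0,:]; 
from scipy.optimize import least_squares
o=h[(h[:,0]>seat[0]*1000-5)]; r=least_squares(lambda a:np.hypot(*(o-a).T)-40,seat*1000,loss="soft_l1"); print("tray fit",r.x,np.abs(r.fun).max(),len(o))
cv2.imwrite("pics/t8.png",v[120:340,280:600].repeat(2,0).repeat(2,1))
pw=optics.get_image("wrist"); im=pw["image"].astype(int); 
Pz=cloud(pw); Q=planeP(pw,z); m=(np.hypot(Q[...,0]-seat[0],Q[...,1]-seat[1])<.06)&(abs(Pz[...,2]-z)<.012)&(im[...,2]>im[...,0]+6)
print("plate z",np.median(Pz[...,2][m]))
n,l,stt,c=cv2.connectedComponentsWithStats(m.astype(np.uint8)); i=1+np.argmax(stt[1:,4]); vv,uu=np.nonzero(l==i)
bot=np.array([(u,vv[uu==u].max()) for u in range(235,402) if (uu==u).any()]); o=Q[bot[:,1],bot[:,0],:2]*1000
r=least_squares(lambda a:np.hypot(*(o-a).T)-40,seat*1000,loss="soft_l1"); print("tray fit wrist",r.x,np.abs(r.fun).max(),len(o))
pl=(Pz[l==i]); C=pl-pl.mean(0); k=np.linalg.lstsq(np.c_[C[:,:2],np.ones(len(C))],C[:,2],rcond=None)[0]; print("slopes",k)
E
```

```text
table 1261 [ 0.49051336 -0.34943283] ((0.49098724126815796, -0.349339097738266), 0.0456979013979435) ((490.6310729980469, -349.40447998046875), (89.20681762695312, 90.07748413085938), 9.683067321777344)
z [ 0.49042754 -0.34947273  0.10912646]
{'location': [498.2, 271.7], 'conf': 0.61} [ 0.4915656  -0.36180118  0.11      ]
t 17.9 pos [ 0.4377 -0.0612  0.2219] yaw -0.6075 toolz [ 2.4e-03 -5.0e-04 -1.0e+00] tx_z 0.0022 q [-0.19 -0.04  2.24  0.    0.94  1.99] F [ 0.14  0.93 -1.99] M [0.18 0.18 0.01] w 0.0158
seat [ 0.54274426 -0.13426581]
853 ((545.2655029296875, -128.64495849609375), 43.83889389038086)
tray fit [ 545.96996309 -130.25141789] 5.09784593238269 21
plate z 0.1948921138643333
tray fit wrist [ 543.22671676 -133.79124705] 0.7196217554257274 167
slopes [ 1.99095671e-02 -1.26379566e-02  1.26220243e-15]
```

View pics/t8.png

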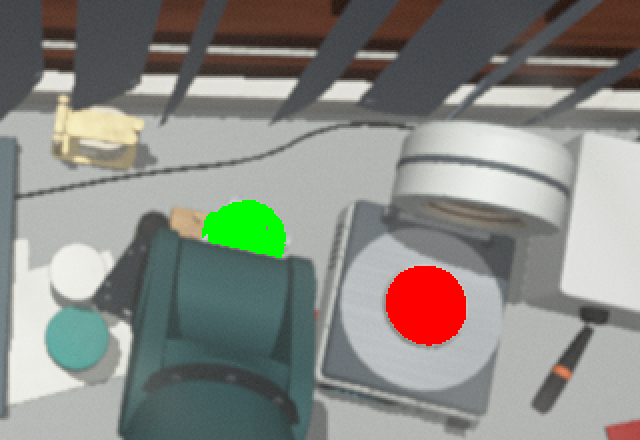

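Call:
move_arm --xyz '[[0.3, 0.5, 0], [0.6, 1, -0.1], [0.8, 1.6, -0.1], [0.9, 1.9, 0], [0.8, 2.1, 0], [0.8, 2.1, 0], [0.8, 2.1, 0], [0.8, 2.1, 0], [0.7, 1.9, 0], [0.6, 1.5, 0], [0.4, 1, 0], [0.2, 0.5, 0], [0, 0, 0], [0, 0, 0], [0, 0, 0]]' --angular '[[0, 0, -0.002], [0, 0, -0.002], [0, 0, -0.002], [0, 0, 0], [0, 0, 0], [0, 0, 0], [0, 0, 0], [0, 0, 0], [0, 0, 0], [0, 0, 0], [0, 0, 0], [0, 0, 0], [0, 0, 0], [0, 0, 0], [0, 0, 0]]' --claw '[1, 1, 1, 1, 1, 1, 1, 1, 1, 1, 1, 1, 1, 1, 1]'

```text
t: 19.82
tool_pos: [0.3951, -0.2676, 0.2247]
tcp_rot: [3.001, -0.929, 0.005]
ft_force: [0.8, 0.8, -1.9]
grip_width: 0.0156
```

```bash
python3 - <<'E'
from h import *
p=optics.get_image("wrist"); cv2.imwrite("pics/w9.png",p["image"]);st()
p2=optics.get_image("top"); cv2.imwrite("pics/t9.png",p2["image"][120:340,280:600].repeat(2,0).repeat(2,1))
plan([(.384,-.2784,.225,-.6)],step=.02,claw=1,turn=.08)
E
```

```text
t 19.88 pos [ 0.3951 -0.2676  0.2247] yaw -0.6004 toolz [ 0.0028 -0.0012 -1.    ] tx_z 0.003 q [-0.64  0.02  2.18  0.    0.94  1.53] F [ 0.63 -0.39 -1.86] M [ 0.16  0.18 -0.02] w 0.0156
1
"xyz": [[-0.31, 1.52, -0.03]]
"angular": [[-0.001, -0.003, -0.0]]
[1]
```

View pics/w9.png

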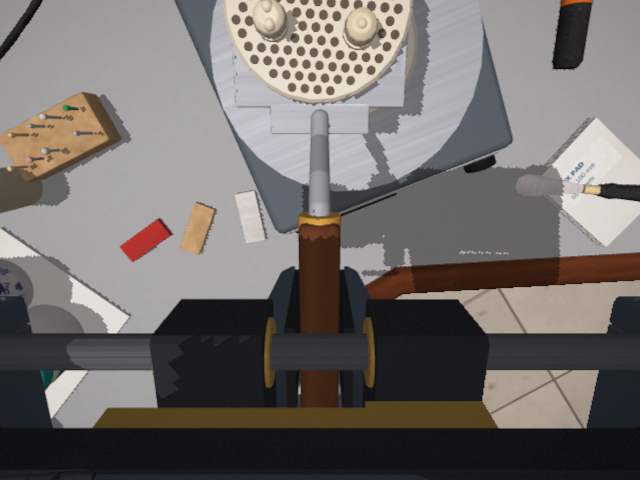

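View pics/t9.png

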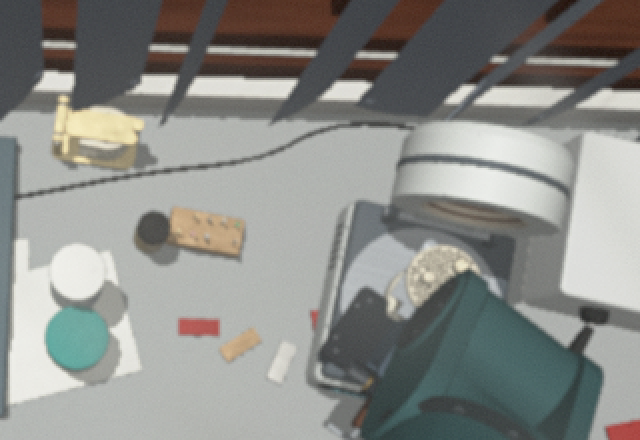

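Call:
move_arm --xyz '[[0, 0.4, 0], [-0.1, 0.6, 0], [-0.1, 0.4, 0], [0, 0, 0.4], [0, 0, 0.7], [0, 0, 0.8], [0, 0, 0.8], [0, 0, 0.6], [0, 0, 0.4], [0, 0, 0], [0, 0, 0], [0, 0, 0]]' --angular '[[0, -0.001, 0], [0, -0.001, 0], [0, -0.001, 0], [0, 0, 0], [0, 0, 0], [0, 0, 0], [0, 0, 0], [0, 0, 0], [0, 0, 0], [0, 0, 0], [0, 0, 0], [0, 0, 0]]' --claw '[1, 1, 1, 1, 1, 1, 1, 1, 1, 1, 1, 1]'

```text
t: 21.42
tool_pos: [0.3848, -0.2785, 0.1848]
tcp_rot: [-3.0, 0.928, 0.001]
ft_force: [-0.4, -0.7, -2.1]
grip_width: 0.0156
```

```bash
cat > m.py <<'E'
from h import *
from scipy.optimize import least_squares
import sys
st()
s=env.get_state(); z=s["tool_pos"][2]-.026
yw=.6; d=np.array([np.cos(yw),-np.sin(yw)]); seat=s["tool_pos"][:2]+.128*d
p=optics.get_image("top"); im=p["image"].astype(int); v=p["image"].copy()
cv2.imwrite(f"pics/t{sys.argv[1]}.png",cv2.resize(v[200:330,420:580],None,fx=4.5,fy=4.5,interpolation=2))
pw=optics.get_image("wrist"); im=pw["image"].astype(int); cv2.imwrite(f"pics/w{sys.argv[1]}.png",pw["image"])
ps=optics.get_image("scene"); cv2.imwrite(f"pics/s{sys.argv[1]}.png",ps["image"][110:290,380:560].repeat(3,0).repeat(3,1))
Pz=cloud(pw); Q=planeP(pw,z); m=(np.hypot(Q[...,0]-seat[0],Q[...,1]-seat[1])<.06)&(abs(Pz[...,2]-z)<.012)&(im[...,2]>im[...,0]+6)
print("plate z exp",z,"meas",np.median(Pz[...,2][m]))
n,l,stt,c=cv2.connectedComponentsWithStats(m.astype(np.uint8)); i=1+np.argmax(stt[1:,4]); vv,uu=np.nonzero(l==i)
bot=np.array([(u,vv[uu==u].max()) for u in range(240,398) if (uu==u).any()]); o=Q[bot[:,1],bot[:,0],:2]*1000
r=least_squares(lambda a:np.hypot(*(o-a).T)-40,seat*1000,loss="soft_l1"); print("tray fit wrist",r.x,np.abs(r.fun).max(),len(o))
# top: plate pixel by depth
P=cloud(p); Q=planeP(p,z); m=(np.hypot(Q[...,0]-seat[0],Q[...,1]-seat[1])<.055)&(abs(P[...,2]-z)<.012)
q=Q[m][:,:2]*1000
if len(q)>20: print("top plate px",len(q),q.min(0),q.max(0))
plan([(.384,-.2784,.1743,-.6)],step=.02,claw=1,turn=.08)
E
python3 m.py 10
```

```text
t 21.43 pos [ 0.3848 -0.2785  0.1848] yaw -0.6001 toolz [-2.e-04  9.e-04 -1.e+00] tx_z -0.0007 q [-0.68  0.08  2.2   0.    0.86  1.49] F [-0.36 -0.73 -2.09] M [0.22 0.18 0.  ] w 0.0156
plate z exp 0.15875471500313676 meas 0.15745590464503473
tray fit wrist [ 490.85810301 -350.24106631] 0.5479551578774249 158
top plate px 705 [ 455.26216032 -393.80930401] [ 536.30316045 -297.60575488]
1
"xyz": [[-0.07, 0.04, 1.04]]
"angular": [[-0.001, 0.001, -0.0]]
[1]
```

View pics/t10.png

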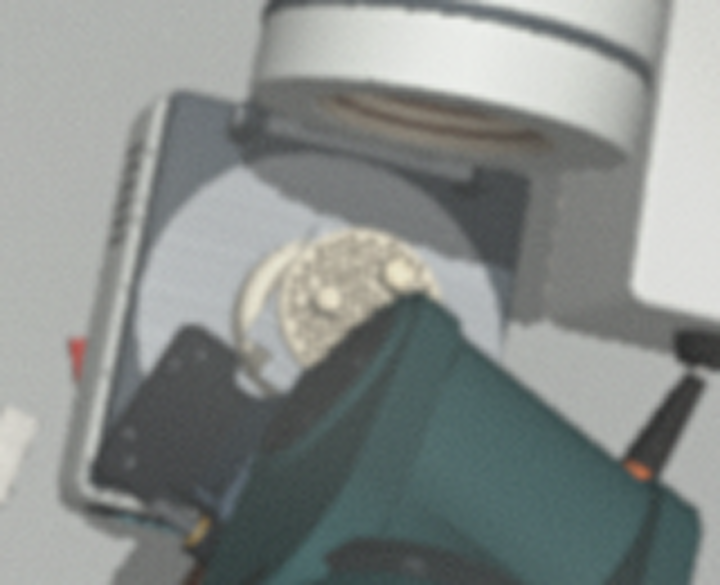

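View pics/s10.png

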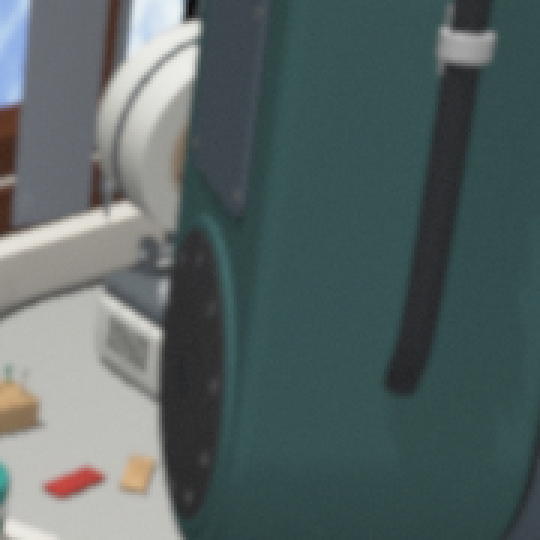

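View pics/w10.png

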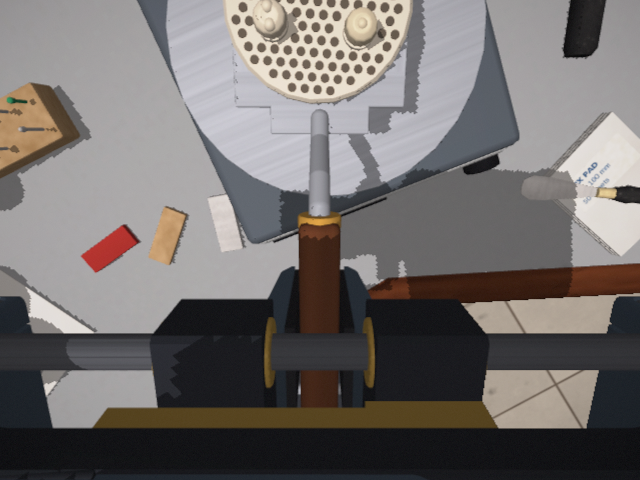

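Call:
move_arm --xyz '[[0, 0, 0.4], [0, 0, 0.4], [0, 0, 0.2], [0, 0, 0], [0, 0, 0], [0, 0, 0]]' --angular '[[0, 0, 0], [0, 0, 0], [0, 0, 0], [0, 0, 0], [0, 0, 0], [0, 0, 0]]' --claw '[1, 1, 1, 1, 1, 1]'

```text
t: 22.32
tool_pos: [0.3848, -0.2784, 0.174]
tcp_rot: [-3.0, 0.928, 0.001]
ft_force: [-0.3, 0.4, -1.9]
grip_width: 0.0157
```

```bash
cat >> m.py <<'E'
# edge of the plate in top image by radial rays from expected centre
img=cv2.cvtColor(p["image"],cv2.COLOR_BGR2Lab).astype(np.float32)
c0=seat.copy()
for it in range(3):
    pts=[]
    for th in np.radians(np.arange(20,150,5)):
        rr=np.arange(.030,.050,.0005); X=c0+rr[:,None]*np.array([np.cos(th),np.sin(th)])
        uv=np.array([px(p,[*x,z]) for x in X]).astype(np.float32)
        b=cv2.remap(img[...,2],uv[:,:1],uv[:,1:],1).ravel()
        k=np.argmin(np.gradient(cv2.GaussianBlur(b.reshape(-1,1),(1,9),0).ravel())); pts.append(X[k])
    pts=np.array(pts); r=least_squares(lambda a:np.hypot(*(pts-a).T)-.040,c0,loss="soft_l1",f_scale=.001); c0=r.x
print("top tray",c0,np.abs(r.fun).mean())
k=(Pz[...,2]>z-.006)&(Pz[...,2]<z+.004)&(l==i); pl=Pz[k]; A=(pl[:,:2]-seat)@d; B=(pl[:,:2]-seat)@[d[1],-d[0]]
print("slopes fwd,lat",np.linalg.lstsq(np.c_[A,B,np.ones(len(A))],pl[:,2],rcond=None)[0])
E
python3 m.py 11
```

```text
t 22.32 pos [ 0.3848 -0.2784  0.174 ] yaw -0.6001 toolz [-3.e-04  1.e-03 -1.e+00] tx_z -0.0008 q [-0.68  0.1   2.21  0.    0.84  1.49] F [-0.29  0.37 -1.9 ] M [ 0.16  0.16 -0.07] w 0.0157
plate z exp 0.14796089476734164 meas 0.14663691615721786
tray fit wrist [ 490.77116357 -350.187182  ] 0.5558092310793938 158
top plate px 692 [ 454.2593863  -393.87064417] [ 535.96156417 -296.83571329]
1
"xyz": [[-0.07, 0.04, -0.03]]
"angular": [[-0.001, 0.001, -0.0]]
[1]
top tray [ 0.49486766 -0.3453402 ] 0.0030480970236957854
slopes fwd,lat [0.00273536 0.00249892 0.14666591]
```

View pics/t11.png

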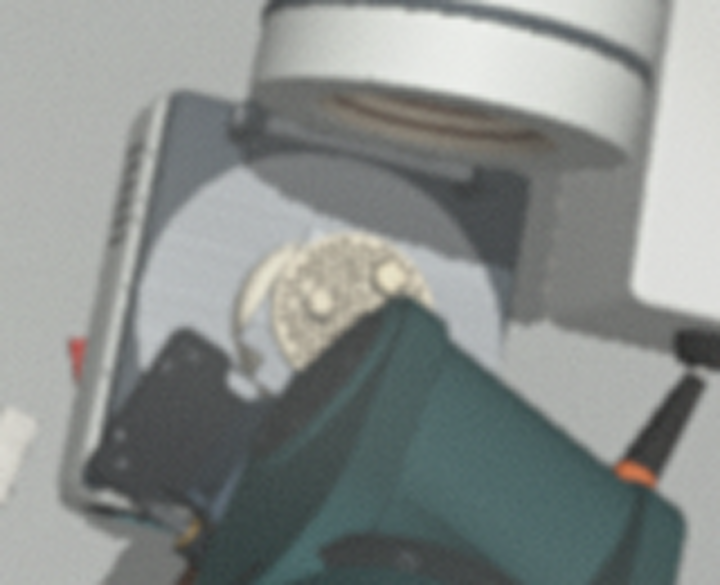

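```bash
python3 - <<'E'
from h import *
p=optics.get_image("top"); st()
for X in ((355,314),): print(w(p,(420+(X[0]+.5)/4.5-.5,200+(X[1]+.5)/4.5-.5),.148))
v=cv2.resize(p["image"][200:330,420:580],None,fx=4.5,fy=4.5,interpolation=2)
def ring(c,z,r,col):
    for t in np.linspace(0,2*np.pi,120):
        u=px(p,[c[0]+r*np.cos(t),c[1]+r*np.sin(t),z]); a=((u-[420,200])+.5)*4.5-.5; cv2.circle(v,tuple(int(k) for k in a.round()),0,col,-1)
ring((.4905,-.3494),.148,.040,(0,0,255)); ring((.4905,-.3494),.11,.045,(255,0,0)); ring((.4905,-.3494),.11,.037,(0,255,0))
cv2.imwrite("pics/t12.png",v)
E
```

```text
t 22.52 pos [ 0.3848 -0.2784  0.1739] yaw -0.6001 toolz [-3.e-04  1.e-03 -1.e+00] tx_z -0.0008 q [-0.68  0.1   2.21  0.    0.84  1.49] F [ 0.82  0.33 -2.51] M [ 0.16  0.18 -0.01] w 0.0157
[ 0.49134998 -0.34865527  0.148     ]
```

View pics/t12.png

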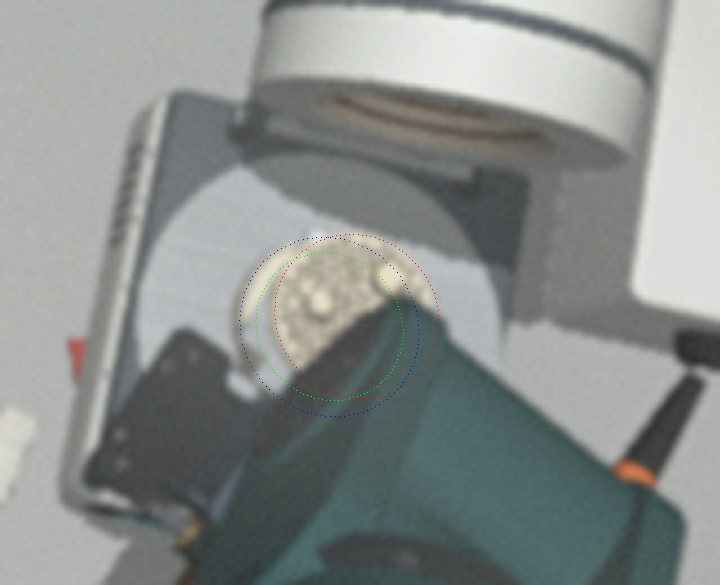

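```bash
python3 - <<'E'
from h import *
st(); print(job.finish_job()); st()
E
```

```text
t 22.52 pos [ 0.3848 -0.2784  0.1739] yaw -0.6001 toolz [-3.e-04  1.e-03 -1.e+00] tx_z -0.0008 q [-0.68  0.1   2.21  0.    0.84  1.49] F [ 0.82  0.33 -2.51] M [ 0.16  0.18 -0.01] w 0.0157
the job is handed in; nothing more can be done
None
the job is handed in; nothing more can be done
```

I picked up the fork by its grip and slid the prongs round the tray's foot. I then lifted the tray, carried it level over the bench, and stopped it above the firing table, still held at 60 N. I handed the job in at 22.5 s; no verdict was reported.

**Centring:** The last checks put the tray within about 2 mm of the table's centre. The wrist camera gave (0.4908, -0.3502) and a by-eye reading of the top image gave (0.4913, -0.3487). The table is at (0.4905, -0.3494).

**Height and tilt:** The foot was about 10 mm above the table, from a plate height of 0.1466 to 0.148 m. The plate's slope was under 0.005 rad, and the arm's pose was steady.

**Crowns:** The last pictures show two crowns upright on their pins. The third was hidden behind the arm or outside the wrist view, so I did not confirm it at the end.

**Bystanders:** The bench items appeared undisturbed in the pictures, but I did not measure their positions.

**Checks that disagreed:**
- An automatic circle fit in the top image was up to 6 mm off with a 3 mm residual. It caught on the table's rim and the arm, so I rejected it; an ideal tray outline drawn on the same image matched.
- The table disc looked about 90 mm across instead of 74 mm. I took what I saw as a rim with the same centre.
- The network's table point was about 12 mm away from the colour blob, and I did not use it.

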